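# Uncover the paint cup and ready the brush

### The job

Lift the top cup off the nested pile of paint cups and stand it upright, wholly on the square tile. Then gently dip the short round brush, bristles down, about 2 to 3 cm into the cup that is now on top of the pile, and stand the brush upright on its bristles, wholly on the round tin lid. Leave the other two cups nested where they are and disturb nothing else on the bench.

Things in the scene. Friction and masses are not known exactly. Their poses are not given: they have to be found in the camera images.
- cup_top: white round plastic paint cup, open at the top and tapered: 80 high, outside diameter 64 at the rim and 42 at the foot, wall 2.5, inner floor 32 above its underside (48 deep inside). Origin: centre of its underside, z up. Uppermost of three identical nested cups; it stands loosely on the next one's inner floor, so only its upper 32 show and can be gripped across the outside.
- cup_mid: white round plastic paint cup, open at the top and tapered: 80 high, outside diameter 64 at the rim and 42 at the foot, wall 2.5, inner floor 32 above its underside (48 deep inside). Origin: centre of its underside, z up. Middle of the pile, its underside 32 above that of the lowest cup; the one to dip the brush into once the top cup is off.
- cup_low: white round plastic paint cup, open at the top and tapered: 80 high, outside diameter 64 at the rim and 42 at the foot, wall 2.5, inner floor 32 above its underside (48 deep inside). Origin: centre of its underside, z up. Lowest of the pile, standing on the bench.
- tile: square white ceramic tile, 120 x 120 x 8, lying flat on the bench, does not move. Origin: centre of its underside, z up, x and y along its sides.
- tin_lid: round flat steel paint-tin lid, 120 diameter, 6 thick, lying flat on the bench, does not move. Origin: centre of its underside.
- brush: short round stencil brush, 110 tall, standing upright on the flat end of its bristles on the bench. From the bottom: bristles 28 diameter up to 32, steel ferrule 29 diameter up to 52, straight wooden handle 20 diameter from 62 to 102. Origin: centre of the flat bristle end, z towards the handle's top.
- tape: bystander, leave alone: roll of masking tape lying flat, outer diameter 90, inner 72, 24 high (mm). Origin: centre of its underside.
- sanding_block: bystander, leave alone: grey sanding block 60 x 95 x 26 (mm). Origin: centre of its underside.
- mug: bystander, leave alone: white mug, 80 diameter, 90 high (mm). Origin: centre of its underside.
- scraper: bystander, leave alone: long-handled flat scraper lying on the bench, 280 long (mm). Origin: centre of its underside.
- stirrer: bystander, leave alone: flat wooden paint stirring stick, 260 x 28 x 6, lying on the bench (mm). Origin: centre of its underside.
- filler_tub: bystander, leave alone: closed round tub of filler, 72 diameter, 70 high (mm). Origin: centre of its underside.

How it is judged (in metres and radians):
On the way, in this order (a step that is already met when the one before it is completed fails the run):
1. the top cup is lifted clear of the pile (z of cup_top in the frame of cup_mid above 0.085 m and distance of cup_mid from where it was at the start of the episode below 0.025 m), for 0.1 s.
2. the top cup stands upright, wholly on the tile, let go (x of cup_top in the frame of tile between -0.039 and 0.039 m and y of cup_top in the frame of tile between -0.039 and 0.039 m and z of cup_top in the frame of tile between 0.004 and 0.012 m and angle between cup_top's own z axis and vertical below 0.1 rad and linear speed of cup_top below 0.03 m/s and contact force between the fingers and cup_top below 0.05 N), for 0.2 s.
3. the brush's bristle end is at least 15 mm below the rim of the cup now on top of the pile, inside it, brush roughly upright (z of brush in the frame of cup_mid between 0.028 and 0.065 m and horizontal distance between brush and cup_mid below 0.02 m and angle between brush's own z axis and vertical below 0.5 rad), for 0.1 s.
At the end, for the whole second after the job is handed in: The former top cup stands upright, still and wholly on the tile (centre within 39 mm of its centre along each side); the brush stands upright and still on its bristles on the lid (within 47 mm of its centre); the other two cups are upright and nested (within 8 mm of concentric) (x of cup_top in the frame of tile between -0.039 and 0.039 m and y of cup_top in the frame of tile between -0.039 and 0.039 m and z of cup_top in the frame of tile between 0.004 and 0.012 m and angle between each of cup_top, brush, cup_low, cup_mid's own z axis and vertical below 0.1 rad and linear speed of each of cup_top, brush, cup_mid below 0.03 m/s and horizontal distance between brush and tin_lid below 0.047 m and z of brush in the frame of tin_lid between 0.002 and 0.01 m and z of cup_mid in the frame of cup_low between 0.027 and 0.037 m and horizontal distance between cup_mid and cup_low below 0.008 m); the robot touches nothing.
It fails at once if the two lower cups are shifted by more than 25 mm or tipped (distance of any of cup_low, cup_mid from where it was at the start of the episode above 0.025 m or angle between cup_low's own z axis and vertical above 0.3 rad).
It fails at once if the brush is pressed against the cup it is dipped into with more than 12 N (contact force between brush and cup_mid above 12 N).
It fails at once if a bystander is moved by more than 30 mm (distance of any of tape, sanding_block, mug, scraper, stirrer, filler_tub from where it was at the start of the episode above 0.03 m).
It also fails if it takes over 72 s, if anything falls off the work surface, if the arm or the gripper's body presses on something with over 40 N, if the wrist force passes 120 N, or if a joint passes its speed limit or range.

### The arm

A 6-joint arm with a two-finger parallel gripper is mounted at the origin on the work surface. World frame = base frame: x ahead of the robot, y to its left, z up, the work surface at z = 0. Lengths are in m, angles in degrees, forces in N, time in s.
With the tool pointing down it reaches from about 0.325 to 0.85 m from the base axis. Payload 4.4 kg.
Tool frame: the origin (TCP) lies midway between the tips of the shut fingers; the grasp point (between the pads) lies 19 mm behind it; z points along the fingers, y is the direction in which the jaws open and shut (so a half turn about z gives the same grasp; the last joint's range is limited). The gripper opens to 94 mm and grips with 3 to 60 N. Pads are 16 mm wide; open, the fingers measure 119 mm over their backs; the gripper's body (75 mm by 177 mm) begins 78 mm behind the grasp point.
Start: joints at [-80.816, 11.837, 88.321, -0, 79.842, -8.623], TCP at [0.176, -0.547, 0.205] pointing down, gripper open.
Joint ranges: [-156.59, 156.59], [-49.26, 127.26], [12.9, 141.05], [-63.56, 243.56], [4.71, 150.69], [-161.64, 161.64]. Speed limits (degrees/s): [159.86, 159.86, 180, 180, 180, 180].

### API

Orientations are given as [roll, pitch, yaw] about the fixed x, y, z axes, in that order (R = Rz(yaw) Ry(pitch) Rx(roll)).
In Python, from station import ctrl gives the robot as it stands. Calls block until the motion is done:
- ctrl.goto(position, orientation): joint-space move of the TCP to a pose.
- ctrl.movel(position, v=0.15, rot=None, until_force=None): straight line of the TCP; rot=None keeps the orientation; v is the mean speed in m/s. With until_force (N) it stops when the force on the tool has changed by that much, and returns True; else False.
- ctrl.set_joints(angles): joint-space move.
- ctrl.grip(opening, strength=None): finger opening in m; strength is the grip in N (None keeps the last); returns when the fingers have stopped.
- ctrl.wait(seconds).
- ctrl.solve_ik(position, orientation): joint angles nearest the present ones, or None.
- ctrl.state(): the state.
- ctrl.read_camera(name): name is "scene" or "top" or "wrist"; returns the picture (384x512x3 uint8, blue, green, red); there is no depth.
- ctrl.camera_model(name): a dict with "mtx" (3x3 intrinsics, pixels), "origin" and "orientation" of the camera in the world. Camera axes: x right, y down, z forward; pixel columns grow to the right and rows downward; lengths in m; the calibration is good to about 2 mm. The wrist camera is an equidistant fisheye: a pixel r from the principal point sees the ray r / f radians off the axis. A picture is of the moment at which its call begins: read the wrist's pose just before it. camera_model takes no time and is no camera call; for the wrist camera it gives the pose at the moment of the call.
A pose or a line that the arm cannot do raises ctrl.IKError and nothing moves.
- ctrl.close_job(): hands the job in, once; it reports no verdict.
The state is a dict: "time": time; "joints": joint angles; "qvel": joint speeds; "tau": joint torques, N m; "tool_pos": TCP position; "tcp_rot": TCP orientation; "contact_force": force on the tool from outside, world axes, zero at the start; "torque": the same for the moment, N m; "width": finger opening in m.
Only numpy, scipy, OpenCV 4.12 (cv2) and the standard library are available. Lean on these libraries where they do the work, as an engineer would, in place of code of your own. Each camera call takes 0.05 s, during which the arm holds its last target. There are 200 camera calls.

## Working session

There is one attempt and no reset: what is moved stays moved. The work goes in short steps, each a Python script; the robot and the scene stay as the last script left them, time stands still between calls to the robot, and variables do not carry over. Pictures are saved under pics/ and viewed, about 8 in all and at most 12, crops included, and the job is handed in when it is done.

```bash
mkdir -p pics; ls; python3 - <<'E'
from station import ctrl
import cv2
for n in("scene","top"):
    cv2.imwrite(f"pics/{n}0.png",ctrl.read_camera(n)); m=ctrl.camera_model(n); print(n,m)
print(ctrl.state())
E
```

```text
pics
scene {'mtx': array([[482.16027634,   0.        , 253.83101313],
       [  0.        , 482.16027634, 189.14097959],
       [  0.        ,   0.        ,   1.        ]]), 'origin': array([ 1.68060711, -0.46742676,  0.87280921]), 'orientation': array([-124.4045227 ,    0.1291023 ,   63.30497296])}
top {'mtx': array([[397.84241638,   0.        , 253.35739422],
       [  0.        , 397.84241638, 193.88380897],
       [  0.        ,   0.        ,   1.        ]]), 'origin': array([0.40446207, 0.0492657 , 1.10779473]), 'orientation': array([-169.46502205,    0.94515408,  -89.79177937])}
{'time': 0.1, 'joints': array([-8.08164790e+01,  1.18782549e+01,  8.83950509e+01, -1.51199037e-04,
        7.98424587e+01, -8.62518218e+00]), 'qvel': array([ 0.03859781, -0.09067788, -0.16773783,  0.04639971, -0.03171549,
       -0.0373345 ]), 'tau': array([-5.89948631e-04, -3.71862566e+01, -2.82291806e+01,  6.99926913e-02,
        3.11995915e-02, -5.91886374e-05]), 'tool_pos': array([ 0.17570903, -0.54673692,  0.20443089]), 'tcp_rot': array([-1.79885522e+02, -1.72140876e-02,  1.78087128e+01]), 'contact_force': array([-0.48182647, -0.22169181,  0.83276128]), 'torque': array([ 0.01372763, -0.02898452, -0.01311847]), 'width': 0.09403833456544289}
```

View pics/top0.png

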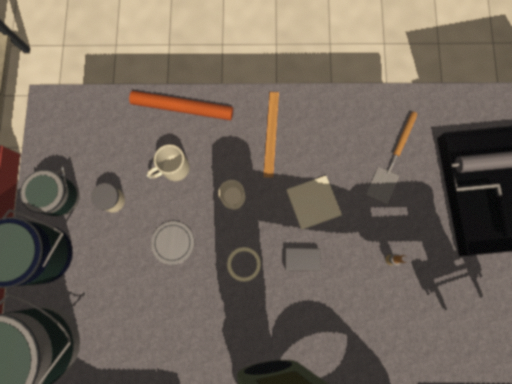

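View pics/scene0.png

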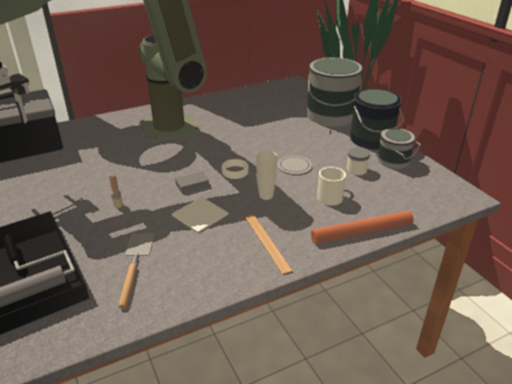

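The top view shows the pile's rim at about (231,193), the tile at (315,202), the lid at (172,242) and the brush at (397,259). The tape is at (243,264) and the sanding block at (300,257). In the scene view the pile is at (266,175) and the brush at (116,192).

```bash
cat > h.py <<'E'
from station import ctrl
import numpy as np, cv2
from scipy.spatial.transform import Rotation as Ro
def cam(n):
    m=ctrl.camera_model(n); return m["mtx"],np.array(m["origin"]),Ro.from_euler("xyz",m["orientation"],degrees=True).as_matrix()
def ray(n,u,v):
    K,o,R=cam(n); return o,R@np.array([(u-K[0,2])/K[0,0],(v-K[1,2])/K[1,1],1])
def plane(n,u,v,z):
    o,d=ray(n,u,v); return o+d*(z-o[2])/d[2]
def proj(n,p):
    K,o,R=cam(n); c=R.T@(np.array(p)-o); return (K@(c/c[2]))[:2]
E
python3 - <<'E'
from h import *
for nm,u,v,z in [("pile",231,193,.144),("tile",315,202,.008),("lid",172,242,.006),("brushtop",388,260,.11),("brushfoot",402,259,0),("tape",243,264,.024),("block",300,257,.026),("mug",170,160,.09),("scr",384,185,0),("scrend",414,113,.01),("tub",108,197,.07)]:
    print(nm,plane("top",u,v,z).round(3))
print("brush scene",plane("scene",118,206,0).round(3))
t=cv2.imread("pics/top0.png");s=cv2.imread("pics/scene0.png")
def c(im,x,y,w=56,h=56): return cv2.resize(im[y-h//2:y+h//2,x-w//2:x+w//2],(300,300),interpolation=cv2.INTER_CUBIC)
g=lambda im:np.clip(im*1.4,0,255).astype(np.uint8)
a=np.hstack([c(t,231,193),c(t,315,202,70,70)]);b=np.hstack([c(s,266,175,60,60),c(s,116,192,60,60)])
a2=c(t,397,259); b2=c(t,172,242)
cv2.imwrite("pics/c1.png",cv2.resize(g(np.vstack([np.hstack([a,a2]),np.hstack([b,b2])])),(800,533)))
E
```

```text
pile [0.586 0.121 0.144]
tile [ 0.586 -0.104  0.008]
lid [0.474 0.293 0.006]
brushtop [ 0.425 -0.266  0.11 ]
brushfoot [ 0.43  -0.339  0.   ]
tape [0.415 0.095 0.024]
block [ 0.434 -0.058  0.026]
mug [0.685 0.288 0.09 ]
scr [ 0.636 -0.301  0.   ]
scrend [ 0.847 -0.396  0.01 ]
tub [0.589 0.455 0.07 ]
brush scene [ 0.435 -0.307  0.   ]
```

View pics/c1.png

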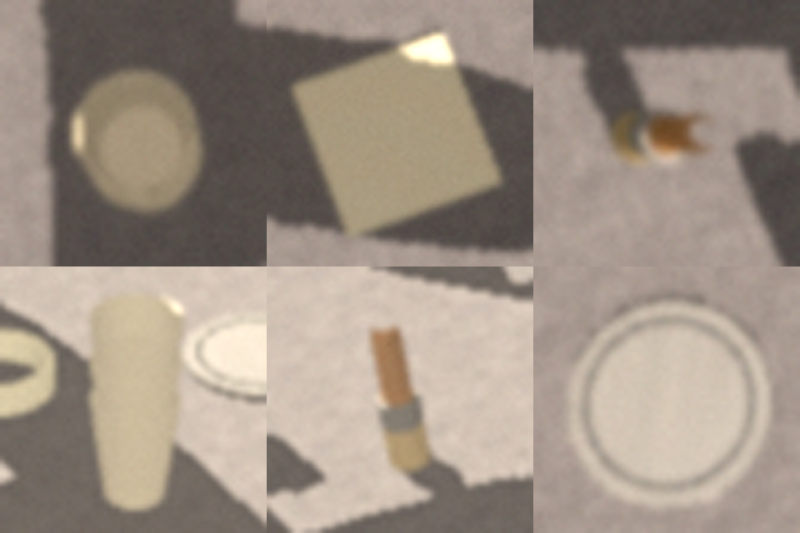

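The crops show the pile's rim as an ellipse centred near (233,194) in the top view. The brush leans right from bristles at (390,259) to its top at (404,258), which fits an upright brush seen in perspective. I'll refine the brush and pile positions with the wrist camera on the way.

```bash
cat >> h.py <<'E'
def wray(m,u,v):
    K=m["mtx"];x=(u-K[0,2])/K[0,0];y=(v-K[1,2])/K[1,1];r=np.hypot(x,y)
    d=np.array([x/r*np.sin(r),y/r*np.sin(r),np.cos(r)]) if r>0 else np.array([0,0,1.])
    return np.array(m["origin"]),Ro.from_euler("xyz",m["orientation"],degrees=True).as_matrix()@d
def wplane(m,u,v,z):
    o,d=wray(m,u,v); return o+d*(z-o[2])/d[2]
def wproj(m,p):
    R=Ro.from_euler("xyz",m["orientation"],degrees=True).as_matrix();c=R.T@(np.array(p)-m["origin"])
    K=m["mtx"];h=np.hypot(c[0],c[1]);r=np.arctan2(h,c[2]); return np.array([K[0,2]+K[0,0]*r*c[0]/h,K[1,2]+K[1,1]*r*c[1]/h])
D=[180,0,90]
E
python3 - <<'E'
from h import *
import pickle
print(plane("top",404,258.5,.11),plane("top",233,194,.144))
ms=[]
for i,p in enumerate([[.43,-.32,.33],[.586,.11,.36]]):
    ctrl.goto(p,D); ctrl.wait(.3); m=ctrl.camera_model("wrist"); im=ctrl.read_camera("wrist")
    cv2.imwrite(f"pics/w{i}.png",im); ms.append(m); print(m,ctrl.state()["time"])
pickle.dump(ms,open("ms.pkl","wb"))
cv2.imwrite("pics/w01.png",cv2.resize(np.vstack([cv2.imread("pics/w0.png"),cv2.imread("pics/w1.png")]),None,fx=.78,fy=.78))
E
```

```text
[ 0.42842604 -0.30502737  0.11      ] [0.58334501 0.11603296 0.144     ]
{'mtx': array([[297.31863964,   0.        , 253.90949606],
       [  0.        , 297.31863964, 191.10499501],
       [  0.        ,   0.        ,   1.        ]]), 'origin': array([ 0.42980766, -0.24148033,  0.51019068]), 'orientation': array([ 1.64264251e+02,  8.13546179e-02, -1.00916981e-01])} 1.8083
{'mtx': array([[297.31863964,   0.        , 253.90949606],
       [  0.        , 297.31863964, 191.10499501],
       [  0.        ,   0.        ,   1.        ]]), 'origin': array([0.58628146, 0.18844012, 0.54056317]), 'orientation': array([ 1.64231791e+02,  5.01348752e-02, -8.69883166e-02])} 3.8333
```

View pics/w01.png

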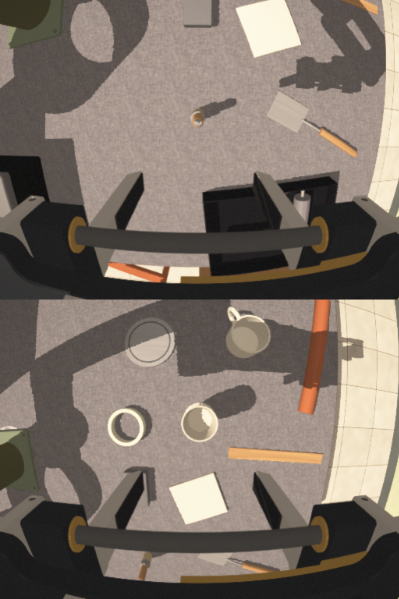

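The upper picture shows the brush from above at about (253,151) in full-resolution pixels. The lower one shows the pile at (255,159), the lid at (192,55) and the tile at (254,255). Next I'll make contour measurements.

```bash
python3 - <<'E'
from h import *
import pickle
ms=pickle.load(open("ms.pkl","rb")); w0,w1=cv2.imread("pics/w0.png"),cv2.imread("pics/w1.png");t=cv2.imread("pics/top0.png")
def blob(im,x,y,r,thr):
    sub=im[y-r:y+r,x-r:x+r].astype(int); mk=((sub[...,2]-sub[...,0])>thr).astype(np.uint8)
    cs,_=cv2.findContours(mk,0,1); c=max(cs,key=cv2.contourArea); return c[:,0,:]+[x-r,y-r],cv2.contourArea(c)
vis=[]
def crop(im,x,y,r,c,marks=[]):
    s=380/(2*r);q=cv2.resize(im[y-r:y+r,x-r:x+r],(380,380),interpolation=cv2.INTER_CUBIC)
    if c is not None: cv2.polylines(q,[((c-[x-r,y-r]+.5)*s).astype(np.int32)],True,(0,0,255),1)
    for p in marks: cv2.circle(q,tuple(((np.array(p)-[x-r,y-r]+.5)*s).astype(int)),2,(0,255,0),-1)
    return q
def rimfit(c,m,z):
    P=np.array([wplane(m,*p,z)[:2] for p in c]); (cx,cy),r=cv2.minEnclosingCircle(P.astype(np.float32)); 
    A=np.c_[2*P,np.ones(len(P))];s=np.linalg.lstsq(A,(P**2).sum(1),rcond=None)[0]
    return np.round([cx,cy,r,s[0],s[1],np.sqrt(s[2]+s[0]**2+s[1]**2)],4)
c,a=blob(w1,255,159,33,26);print("cup",a,rimfit(c,ms[1],.144)); 
pred=[wproj(ms[1],[.5833+.032*np.cos(k),.116+.032*np.sin(k),.144]) for k in np.arange(0,6.28,.3)]
v1=crop(w1,255,159,33,c,pred)
c,a=blob(w0,253,151,18,60);print("brush",a,rimfit(c,ms[0],.106),wproj(ms[0],[.4284,-.305,.11]))
v2=crop(w0,253,151,18,c,[wproj(ms[0],[.4284+.01*np.cos(k),-.305+.01*np.sin(k),.102]) for k in np.arange(0,6.28,.5)])
def gblob(im,x,y,r):
    g=cv2.cvtColor(im,6)[y-r:y+r,x-r:x+r]; T,mk=cv2.threshold(g,0,255,8)
    cs,_=cv2.findContours(mk,0,1);c=max(cs,key=cv2.contourArea);return c[:,0,:]+[x-r,y-r]
c=gblob(t,172,242,28);print("lid top",np.round(cv2.minEnclosingCircle(np.array([plane("top",*p,.006)[:2] for p in c],np.float32))[0],4))
c=blob(t,315,202,34,12)[0];print("tile top",cv2.minAreaRect(np.array([plane("top",*p,.008)[:2] for p in c],np.float32)))
c=gblob(w1,254,255,44);print("tile wrist",cv2.minAreaRect(np.array([wplane(ms[1],*p,.008)[:2] for p in c],np.float32)))
cv2.imwrite("pics/c2.png",np.hstack([v1,v2]))
E
```

```text
cup 1963.5 [0.5816 0.1197 0.0419 0.5866 0.1228 0.0354]
brush 73.0 [ 0.4262 -0.3019  0.0121  0.4271 -0.3018  0.0089] [253.3744372  156.25185523]
lid top [0.4707 0.2926]
tile top ((0.5887418985366821, -0.10420023649930954), (0.18975263833999634, 0.19173580408096313), 89.48111724853516)
tile wrist ((0.5863876342773438, -0.10071040689945221), (0.11981125921010971, 0.12029135972261429), 20.03223419189453)
```

View pics/c2.png

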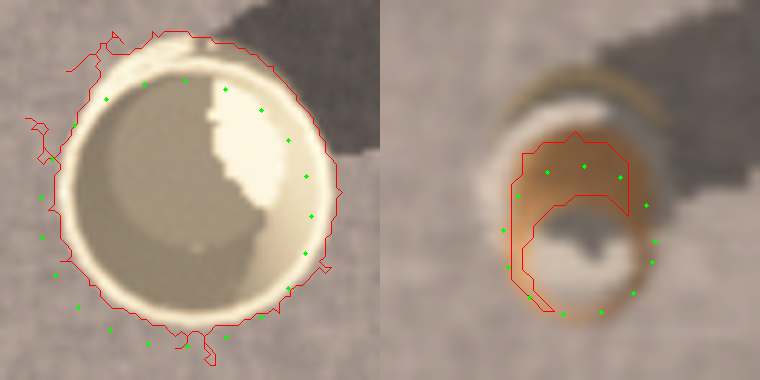

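The cup's rim is centred at crop (197,191), about pixel (255.7,158.7). The brush handle's end is at about (253.5,156.2), which agrees with the top view.

```bash
python3 - <<'E'
from h import *
import pickle
ms=pickle.load(open("ms.pkl","rb"))
print("cup",wplane(ms[1],255.7,158.7,.144),"edges",[wplane(ms[1],u,v,.144).round(4) for u,v in[(222+60/5.76-.5,158.7),(222+334/5.76-.5,158.7),(255.7,126+57/5.76-.5),(255.7,126+325/5.76-.5)]])
print("brush",wplane(ms[0],253.5,156.2,.106))
t=cv2.imread("pics/top0.png").astype(int); w1=cv2.imread("pics/w1.png")
print("lid wrist", wplane(ms[1],150/.78,(342-299.5)/.78,.006))
# go above cup
ctrl.goto([.586,.119,.25],D); print(ctrl.state()["tool_pos"],ctrl.state()["time"])
m=ctrl.camera_model("wrist"); im=ctrl.read_camera("wrist"); 
p=wproj(m,[.586,.119,.144]).astype(int); print(p)
for q in [[.586+.032*np.cos(k),.119+.032*np.sin(k),.144] for k in np.arange(0,6.28,.3)]: cv2.circle(im,tuple(wproj(m,q).round().astype(int)),1,(0,255,0),-1)
y0=max(p[1]-100,0); cv2.imwrite("pics/w2.png",cv2.resize(im[y0:y0+250,p[0]-130:p[0]+130],None,fx=2,fy=2))
E
```

```text
cup [0.58825023 0.12190881 0.144     ] edges [array([0.5561, 0.122 , 0.144 ]), array([0.6204, 0.122 , 0.144 ]), array([0.5883, 0.1535, 0.144 ]), array([0.5882, 0.0896, 0.144 ])]
brush [ 0.42855852 -0.30556291  0.106     ]
lid wrist [0.47567007 0.29181979 0.006     ]
[0.58623488 0.11898171 0.25046862] 4.35
[253 189]
```

View pics/w2.png

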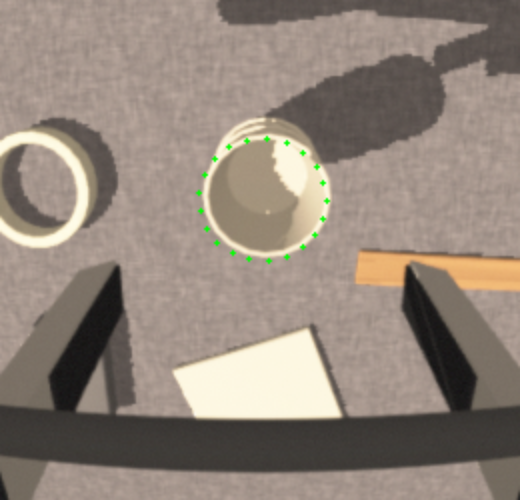

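The green predicted circle for (.586,.119) is within about 2 mm of the rim, so I take (.588,.1215). Next I'll grip and lift.

```bash
python3 - <<'E'
from h import *
ctrl.movel([.588,.1215,.2],v=.1)
print(ctrl.movel([.588,.1215,.119],v=.06,until_force=6),ctrl.state()["tool_pos"])
ctrl.grip(.05,8); s=ctrl.state(); print(s["width"],s["tool_pos"],s["contact_force"])
ctrl.movel([.588,.1215,.24],v=.07); s=ctrl.state(); print(s["width"],s["time"],s["contact_force"])
a=ctrl.read_camera("scene"); b=ctrl.read_camera("wrist")
cv2.imwrite("pics/l.png",np.hstack([cv2.resize(a[60:260,150:350],(390,390)),cv2.resize(b[80:340,120:380],(390,390))]))
E
```

```text
False [0.58845631 0.12153578 0.11959911]
0.06193741165537843 [0.5881874  0.12147273 0.11910115] [ 0.02506712  0.24489946 -0.05451264]
0.06250552016072049 9.0333 [-0.14604483  0.71638787 -1.29923238]
```

View pics/l.png

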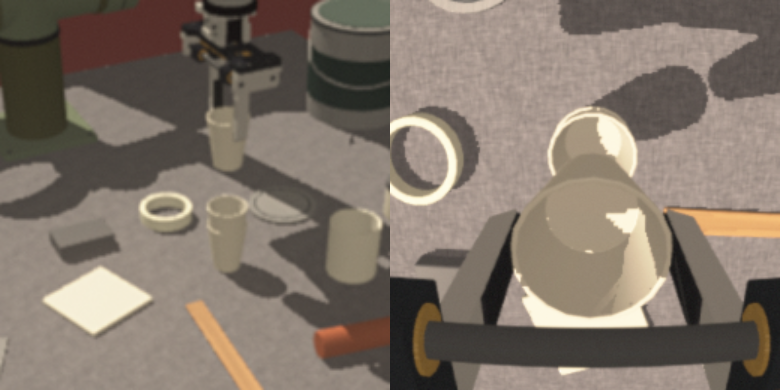

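The top cup came off alone and hangs upright, and the other two still stand nested. Next I'll place it on the tile.

```bash
python3 - <<'E'
from h import *
import pickle
x,y=.5865,-.1015
ctrl.movel([x,y,.24],v=.2)
ctrl.movel([x,y,.08],v=.12)
ctrl.wait(.2)
print(ctrl.movel([x,y,.060],v=.02,until_force=2.5),ctrl.state()["tool_pos"])
ctrl.grip(.085); ctrl.wait(.2)
ctrl.movel([x,y,.2],v=.12); ctrl.wait(.2)
print(ctrl.state()["time"])
m=ctrl.camera_model("wrist"); b=ctrl.read_camera("wrist")
ctrl.goto([.588,.10,.33],D);ctrl.wait(.3)
m2=ctrl.camera_model("wrist"); b2=ctrl.read_camera("wrist")
p=wproj(m2,[.588,.1215,.112]).astype(int)
pickle.dump((m,m2,p),open("m2.pkl","wb"))
for k in np.arange(0,6.28,.3):
    cv2.circle(b2,tuple(wproj(m2,[.588+.032*np.cos(k),.1215+.032*np.sin(k),.112]).round().astype(int)),1,(0,255,0),-1)
    cv2.circle(b,tuple(wproj(m,[x+.032*np.cos(k),y+.032*np.sin(k),.088]).round().astype(int)),1,(0,255,0),-1)
c2=b2[p[1]-35:p[1]+35,p[0]-35:p[0]+35]
cv2.imwrite("pics/p.png",np.hstack([cv2.resize(b[100:300,150:350],(400,400)),cv2.resize(c2,(400,400),interpolation=2)]))
E
```

```text
True [ 0.58638765 -0.10144923  0.06286287]
15.1333
```

View pics/p.png

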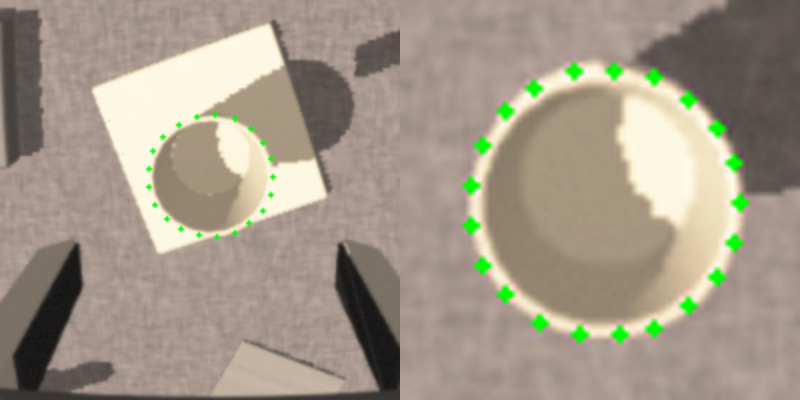

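The cup stands upright inside the tile's outline. The mid cup's rim matches the predicted circle at (.588,.1215), so it hasn't moved. Now the brush.

```bash
python3 - <<'E'
from h import *
x,y=.4285,-.3055
ctrl.goto([x,y,.2],D)
print(ctrl.movel([x,y,.066],v=.1,until_force=6),ctrl.state()["tool_pos"])
ctrl.grip(.01,15); s=ctrl.state(); print(s["width"],s["tool_pos"])
ctrl.movel([x,y,.30],v=.12); ctrl.wait(.2);s=ctrl.state(); print(s["width"],s["time"],s["contact_force"])
a=ctrl.read_camera("scene"); b=ctrl.read_camera("wrist")
u=proj("scene",[x,y,.3]).astype(int); print(u)
cv2.imwrite("pics/b.png",np.hstack([cv2.resize(a[max(u[1]-40,0):u[1]+80,max(u[0]-60,0):u[0]+60],(390,390)),cv2.resize(b[80:340,120:380],(390,390))]))
E
```

```text
False [ 0.42902129 -0.30600618  0.06674932]
0.019654881519411433 [ 0.42847124 -0.30546774  0.06595179]
0.019796487467021007 22.9583 [-0.26152265 -0.02845511 -0.846315  ]
[100 115]
```

View pics/b.png

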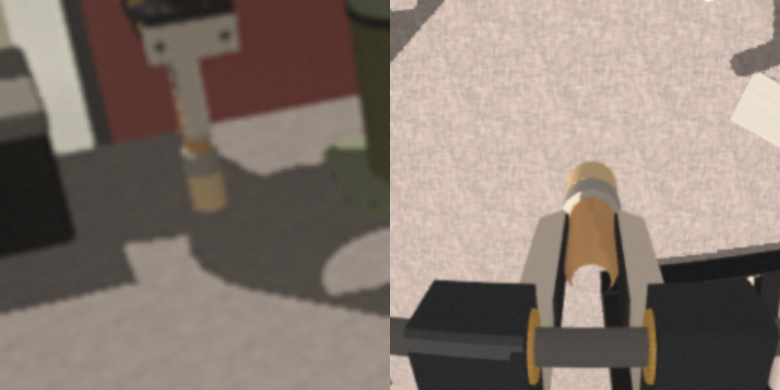

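The brush hangs straight in the jaws, bristles down. Next I'll dip it and then stand it on the lid.

```bash
python3 - <<'E'
from h import *
x,y=.588,.1215
ctrl.goto([x,y,.30],D)
ctrl.movel([x,y,.20],v=.12); ctrl.wait(.2)
print(ctrl.movel([x,y,.153],v=.04,until_force=3),ctrl.state()["tool_pos"])
ctrl.wait(.4); print(ctrl.state()["contact_force"])
a=ctrl.read_camera("scene")
ctrl.movel([x,y,.26],v=.08)
x,y=.4735,.292
ctrl.goto([x,y,.26],D)
ctrl.movel([x,y,.09],v=.12);ctrl.wait(.2)
print(ctrl.movel([x,y,.069],v=.015,until_force=2.5),ctrl.state()["tool_pos"],ctrl.state()["width"])
ctrl.grip(.045); ctrl.wait(.3)
ctrl.movel([x,y,.26],v=.12)
ctrl.goto([.45,-.02,.4],D); ctrl.wait(.3)
print(ctrl.state()["time"])
t=ctrl.read_camera("top"); s=ctrl.read_camera("scene")
r=lambda i,h:cv2.resize(i,(h*i.shape[1]//i.shape[0],h))
cv2.imwrite("pics/f.png",np.hstack([r(a[100:220,220:320],290),r(t[140:300,130:360],290)[:,:]]) )
k=np.hstack([r(a[90:220,220:320],290),r(t[140:300,130:350],290)]);q=cv2.resize(s[100:260,150:410],(k.shape[1],290))
cv2.imwrite("pics/f.png",np.vstack([k,q])); print(k.shape)
E
```

```text
False [0.58831187 0.12151382 0.15341143]
[-0.89733179  0.07266582 -0.72522148]
True [0.47345028 0.29194615 0.07192088] 0.019614616952453263
37.0833
(290, 621, 3)
```

View pics/f.png

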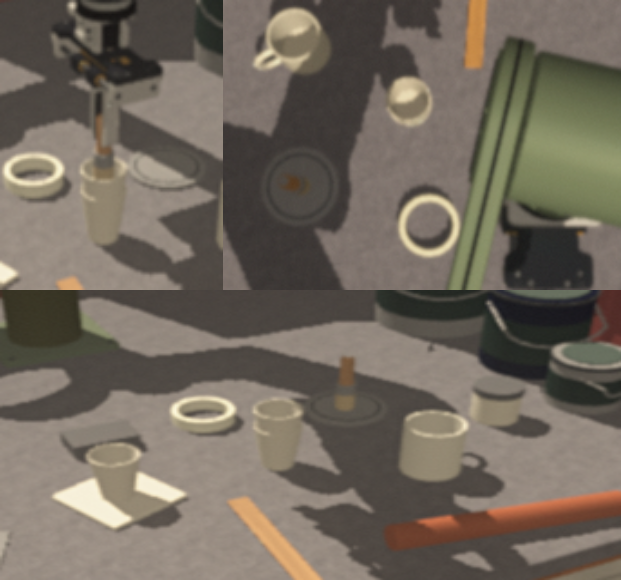

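The bristles were inside the cup during the dip. At the end the brush stands upright on the lid, the cup stands on the tile, the pile is nested and the arm is clear. I'm handing in.

```bash
python3 -c "
from station import ctrl
print(ctrl.state()['contact_force']);ctrl.close_job()"
```

```text
[ 0.24211054 -0.67253717 -0.53976548]
the job is handed in; nothing more can be done
```

The job is done and handed in at about 37 s of robot time, out of 72 s. The hand-in reports no verdict.

**What I did:**
- **Top cup:** I lifted it off the pile and set it on the tile. It touched down at TCP height 0.063 m, as expected.
- **Dip:** I lowered the brush bristles about 25 mm below the rim of the mid cup. The descent met no contact, and the tool force at the bottom stayed around 1 N, near its resting offset.
- **Brush:** I stood it on the tin lid. It touched down at TCP height 0.072 m, as expected, and I let go.

**Last checks:**
- **Final pictures:** The cup is upright on the tile, the brush is upright on the lid near its centre, and the other two cups are upright and nested. The bystanders in view look unmoved, but the final crops didn't cover the scraper. I checked all this by eye and didn't measure final positions. The arm is clear of everything.
- **Disagreements:**
  - My first top-view estimate of the pile was about 7 mm off the wrist camera's. I used the wrist value, and an overlay on the mid cup's rim after the lift matched it.
  - The top-view contour for the tile failed, so I used the wrist one, which gave the correct 120 mm sides.
  - Two views of the lid differed by 5 mm. I aimed between them, well within the 47 mm tolerance.

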